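Work a seized bench dog loose and put it away

ROBOT

A 7-joint arm with a two-finger parallel gripper is mounted at the origin on the work surface. World frame = base frame: x ahead of the robot, y to its left, z up, the work surface at z = 0. Lengths are in m, angles in rad, forces in N, time in s.
With the tool pointing down it reaches from about 0.4 to 0.85 m from the base axis. Payload 6.9 kg.
Tool frame: the origin (TCP) lies midway between the tips of the shut fingers; the grasp point (between the pads) lies behind it (ctrl.pinch_z is the z of the grasp point in the tool frame, in m); z points along the fingers, y is the line along which they close (so a half turn about z gives the same grasp; the last joint's range is limited). The gripper opens to 85 mm and grips with 20 to 120 N. Pads are 22 mm wide; open, the fingers measure 114 mm over their backs; the gripper's body (76 mm by 85 mm) begins 54 mm behind the grasp point. The pads swing forward as they close: fully open they stand 13 mm farther back than shut.
Start: joints at [-1.127, 0.507, -0.238, 1.5, 0.126, 1.149, -0.155], TCP at [0.208, 0.589, 0.231] pointing down, gripper open.
Joint ranges: [-3.08, 3.08], [-0.24, 2.05], [-1.43, 1.35], [0, 2.5], [-1.52, 4.66], [0.17, 1.96], [-2.89, 2.89]. Speed limits (rad/s): [2.39, 2.39, 3.14, 3.14, 3.14, 3.14, 3.14].

INTERFACE

Orientations are given as a unit quaternion [w, x, y, z].
In Python, from station import ctrl, get_state, vision, ticket, models gives the robot as it stands. Calls block until the motion is done:
- ctrl.movep(position, orientation): joint-space move of the TCP to a pose.
- ctrl.movel(position, frame=None, max_speed=0.15): straight line of the TCP; frame=None keeps the orientation; max_speed is the mean speed in m/s.
- ctrl.set_joints(angles): joint-space move.
- ctrl.ungrasp() and ctrl.close_gripper(force=None): open the fingers fully, or close them until they stop; force is the grip in N (None keeps the last).
- ctrl.pause(seconds).
- ctrl.ik(position, orientation): joint angles nearest the present ones, or None.
- get_state(): the state.
- vision.grab_frame(name): name is "scene" or "top"; returns (picture, depth): 384x512x3 uint8, blue, green, red; 384x512 float32, m along the optical axis (not along the pixel's ray), 0 where there is no reading.
- vision.camera_info(name): a dict with "mtx" (3x3 intrinsics, pixels), "R" (3x3) and "t" (3): a world point X has camera coordinates R X + t. Camera axes: x right, y down, z forward; pixel columns grow to the right and rows downward; lengths in m; the calibration is good to about 2 mm. A picture is of the moment at which its call begins. camera_info takes no time and is no camera call.
A pose or a line that the arm cannot do raises ctrl.Unreachable and nothing moves.
- ticket.close_job(): hands the job in; it is judged then, once.
Trained networks look in the newest picture that a camera, given by its name, has taken for a name from the list of things; names that differ only in an ending like _2 or _b are one class to them, and where a whole thing is asked for, a point or a joint stands for the part that bears it (a point fixed in the world has none). Each returns a list of dicts, best first, with "p" (0 to 1); they miss things now and then, are a little off and sometimes report something else, mostly with a low value. They report only what shows in the picture. A call takes as long as a camera call. They do not tell look-alikes from the thing itself.
- models.recognise(camera, target): "point" ([column, row] in pixels, amid what is visible of it).
- models.masks_of(camera, target): "mask" (384x512 bool, what is visible of it) and "point" ([column, row] in pixels, amid what is visible of it).
The state is a dict: "time": time; "qpos": joint angles; "qd": joint speeds; "tau": joint torques, N m; "tcp_pos": TCP position; "eef_rot": TCP orientation; "contact_force": force on the tool from outside, world axes, zero at the start; "wrist_torque": the same for the moment, N m; "width": finger opening in m; "gripper_force": force on a finger pad.
Only numpy, scipy, OpenCV 4.12 (cv2) and the standard library are available. Lean on these libraries where they do the work, as an engineer would, in place of code of your own. Each camera call takes 0.05 s, during which the arm holds its last target. There are 200 camera calls.

TASK

The wooden bench dog has seized in its oak block, and pulling straight up only lifts the block out of its frame: work the dog loose by twisting it back and forth while drawing it upward, and leave the block sitting in its frame. Lay the freed dog on its side on the cork mat and let go, then take it again across its round shank and lay it in the two V notches of the little rack, shank along the notches and resting in both. Leave the other things on the bench where they are.

Things in the scene. Friction and masses are not known exactly. Their poses are not given: they have to be found in the camera images.
- dog: Bench dog of pale wood, 45 g: a round shank 20 mm in diameter and 105 mm long, with a square head 26 x 26 mm and 18 mm tall on top (123 mm in all). Origin at the centre of the foot; z runs along the shank towards the head; x and y are square to the head's flat sides. At the start it stands upright in the block, foot 32 mm deep, so 73 mm of shank and the head show above the block.
- head (a point): Centre of the dog's square head, 114 mm from the foot along the dog's z.
- shank_mid (a point): Middle of the dog's round shank, 52.5 mm from the foot along the dog's z.
- bore (a point): Centre of the bore's mouth, on the top face of the oak block (140 x 130 mm, 85 mm tall, 1.3 kg). The bore is 23 mm wide and 32 mm deep. It has swollen near the mouth and grips the shank with dry friction of about 18 to 27 N until the foot is within about 6 mm of the mouth: more than the block's 13 N of weight.
- block (a joint): How far the block is lifted in its frame, m; 0 = fully down. It can only slide straight up. A straight pull lifts it with the dog. While the dog is turned back and forth (about 0.2 to 0.3 N m) friction acts mostly round the shank, so that a small pull draws it out and a lifted block sinks back along it.
- nest: The fixed batten frame that holds the block: 200 x 190 mm, floor 8 mm thick, battens 26 mm high round the block, bore at its centre. Origin at the centre of its underside, on the bench; z up.
- mat: Fixed cork mat, 200 x 200 mm, 4 mm thick, bare. Origin at the centre of its underside, on the bench; x and y along its sides.
- rack: Small fixed dark-wood rack, 110 mm along its x, 75 mm along y, base 10 mm thick, with two uprights 10 mm thick at x = -30 and +30 mm, each with a 90-degree V notch open upward (its bottom at height 34 mm, tips at 58 mm). A shank lying in both runs along x, its axis 48 mm above the bench; the dog's head may be at either end, outside. Origin at the centre of its underside, on the bench.
- mallet: Bystander: wooden mallet lying on its side, head 75 x 120 x 65 mm, handle 24 mm thick; origin on the bench under it.
- plane: Bystander: wooden hand plane, 160 x 50 mm, about 90 mm tall; origin on the bench under it.
- square: Bystander: try square lying flat, stock 100 x 20 x 16 mm, blade 120 mm; origin on the bench under the stock.
- screwdriver: Bystander: screwdriver lying flat.
- offcut: Bystander: wood offcut, 45 x 85 x 20 mm; origin at the centre of its underside.
- wedge_strip: Bystander: wood strip, 90 x 30 x 14 mm; origin at the centre of its underside.
- jar: Bystander: glass jar, 72 mm in diameter, 90 mm tall; origin at the centre of its underside.
Mind the look-alikes: they are no part of the job. What is shaped like the dog but black is not meant. What is shaped like the rack but green is not meant.

How it is judged:
By the outcome, as a careful person would: the job done as asked, in the order asked, and still so for the second after the job is handed in, with the robot touching nothing.
It also fails if it takes over 72 s, if anything falls off the work surface, if the arm or the gripper's body presses on something with over 40 N, if the wrist force passes 120 N, or if a joint passes its speed limit or range.

## Working session

There is one attempt and no reset: what is moved stays moved. The work goes in short steps, each a Python script; the robot and the scene stay as the last script left them, time stands still between calls to the robot, and variables do not carry over. Pictures are saved under pics/ and viewed, at most 10 in all, crops included, and the job is handed in when it is done.

```bash
ls; mkdir -p pics
python3 - <<'E'
from station import *
import cv2,numpy as np
for n in("top","scene"):
    im,d=vision.grab_frame(n); np.savez(f"{n}0.npz",im=im,d=d,**{k:np.array(v) for k,v in vision.camera_info(n).items()})
    cv2.imwrite(f"pics/{n}0.png",cv2.resize(im,(800,600),interpolation=cv2.INTER_CUBIC))
    c=vision.camera_info(n); print(n,np.round(-np.array(c["R"]).T@c["t"],3))
    for t in("dog","rack","mat","bore","nest","block"):
        try: print(t,[(np.round(r["point"]).tolist(),round(r["p"],2)) for r in models.recognise(n,t)[:4]])
        except Exception as e: print(t,e)
print(ctrl.pinch_z,get_state())
E
```

```text
pics
top [0.337 0.01  1.535]
dog [([228.0, 253.0], 0.58), ([250.0, 188.0], 0.4)]
rack [([172.0, 217.0], 0.92), ([140.0, 258.0], 0.84), ([251.0, 190.0], 0.54)]
mat [([342.0, 230.0], 0.88)]
bore [([249.0, 200.0], 0.64)]
nest [([249.0, 199.0], 0.95)]
block [([253.0, 194.0], 0.64)]
scene [1.546 0.629 0.866]
dog [([261.0, 186.0], 0.72), ([309.0, 183.0], 0.63), ([280.0, 190.0], 0.41)]
rack [([344.0, 240.0], 0.9), ([395.0, 225.0], 0.86)]
mat [([200.0, 184.0], 0.8)]
bore [([262.0, 214.0], 0.8)]
nest [([258.0, 220.0], 0.59)]
block [([260.0, 210.0], 0.9), ([257.0, 219.0], 0.34)]
-0.0187 {'time': 0.7, 'qpos': array([-1.12649686,  0.50746755, -0.2375913 ,  1.50024068,  0.1256971 ,
        1.1489063 , -0.15477859]), 'qd': array([ 1.82666675e-03,  9.15492588e-04, -1.17840893e-03,  1.21095369e-04,
       -4.66306134e-05,  1.29409773e-03,  2.82075263e-04]), 'tau': array([ 1.23432954e-03, -6.20184445e+01, -2.18308121e+00, -2.49916613e+01,
        1.40978547e-02,  1.97965121e-03,  1.15967634e-05]), 'tcp_pos': array([0.20773909, 0.58942958, 0.23128077]), 'eef_rot': array([-3.53621920e-06,  1.68593888e-01,  9.85685599e-01, -2.19145185e-05]), 'contact_force': array([ 0.18246935,  0.34462121, -0.04661481]), 'wrist_torque': array([-0.08826462, -0.04487756,  0.00144695]), 'gripper_force': 0.0, 'width': 0.08517615797261514}
```

View pics/top0.png

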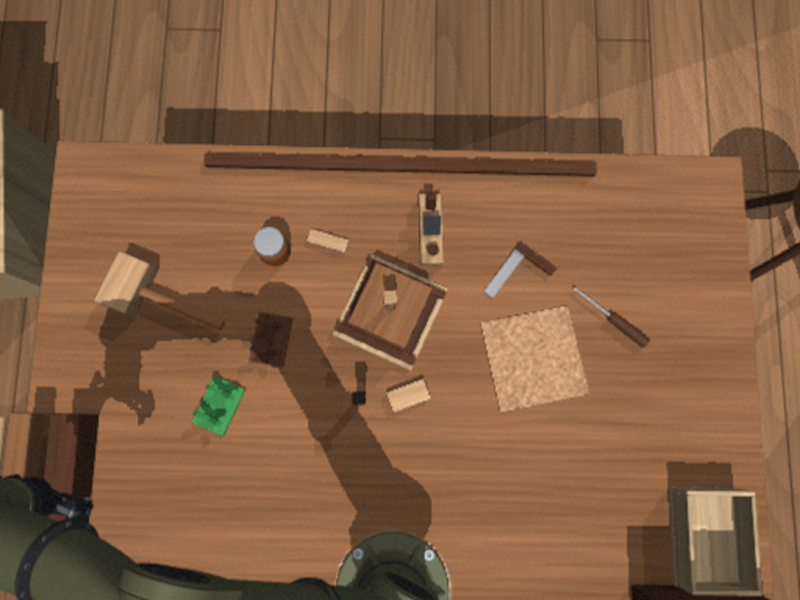

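View pics/scene0.png

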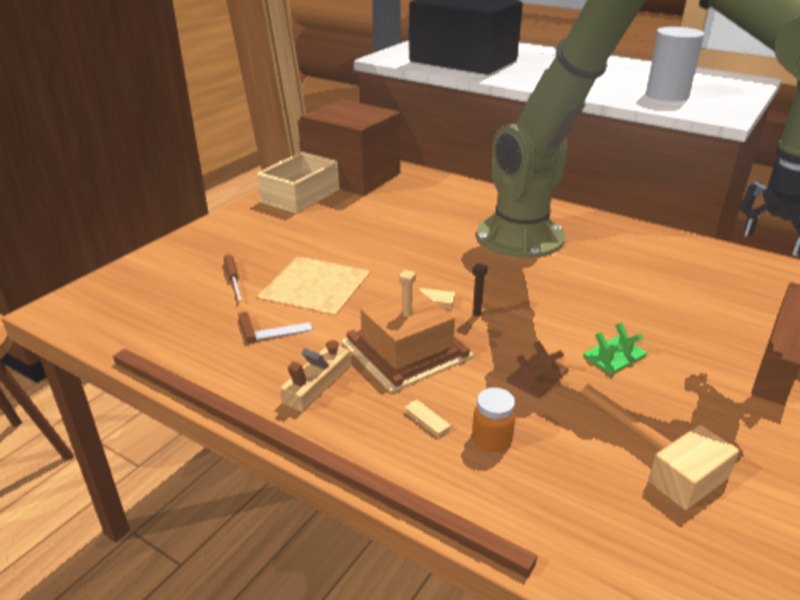

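Candidates for the dog (512-px top view): pale dog in the block at (250,188), black look-alike at (228,253). I choose the pale one. For the rack: dark at (174,216), green at (140,258). I choose the dark one. Next I measure from depth and make one close crop.

```bash
cat > h.py <<'E'
import numpy as np,cv2
def cloud(im,d,mtx,R,t):
    v,u=np.mgrid[0:384,0:512]; m=d>0
    p=np.stack([(u-mtx[0,2])*d/mtx[0,0],(v-mtx[1,2])*d/mtx[1,1],d],-1)
    return np.where(m[...,None],(p-t)@R,np.nan)   # R^T(p-t)
def load(n):
    z=np.load(n); return z['im'],cloud(**{k:z[k] for k in('im','d','mtx','R','t')}),z
def rect(P): 
    r=cv2.minAreaRect((P[:,:2]*1000).astype(np.float32)); return np.round(r[0],1),np.round(r[1],1),round(r[2],1)
def proj(z,X): 
    c=z['R']@np.array(X)+z['t']; q=z['mtx']@c; return q[:2]/q[2]
E
python3 - <<'E'
from h import *
T,PT,zt=load('top0.npz'); S,PS,zs=load('scene0.npz')
for n,P,(u,v) in(("top",PT,(250,188)),("scene",PS,(261,180))):
    x=P.reshape(-1,3); print(n,zt['mtx'][0,0])
    c=P[v,u]; near=lambda r,c:np.hypot(x[:,0]-c[0],x[:,1]-c[1])<r
    hd=x[near(.06,c)&(x[:,2]>.17)]; print('head',len(hd),rect(hd),np.nanmedian(hd[:,2]),hd[:,2].max(),hd.mean(0))
    sh=x[near(.06,c)&(x[:,2]>.11)&(x[:,2]<.155)]; print('shank',len(sh),sh.mean(0) if len(sh) else 0)
    bl=x[near(.13,c)&(x[:,2]>.086)&(x[:,2]<.1)]; print('blocktop',len(bl),rect(bl),np.median(bl[:,2]))
    rc=PT[216,174]; print('rackpix',rc)
    for lo,hi in((.006,.016),(.006,.07),(.03,.07)):
        r=x[near(.08,rc)&(x[:,2]>lo)&(x[:,2]<hi)]; print('rack',lo,hi,len(r),rect(r), r.max(0))
    mc=PT[230,342]; 
hsv=cv2.cvtColor(T,cv2.COLOR_BGR2HSV); 
from station import models,vision
vision.grab_frame("top");vision.grab_frame("scene")
for n,P in(("top",PT),("scene",PS)):
  for t in("mat","rack","nest"):
    for m in models.masks_of(n,t)[:2]:
      q=P[m["mask"]]; q=q[np.isfinite(q).all(1)]; print(n,t,np.round(m["point"]),len(q),rect(q),np.round(np.median(q,0),3))
a=cv2.resize(T[150:240,150:290],(700,450),interpolation=cv2.INTER_CUBIC); b=cv2.resize(S[165:265,210:370],(720,450),interpolation=cv2.INTER_CUBIC)
cv2.imwrite('pics/crop.png',cv2.resize(np.vstack([cv2.resize(a,(720,450)),b]),(480,600)))
E
```

```text
top 445.65285157514245
head 75 (array([586.9,  17.8]), array([26.3, 25.9]), 10.4) 0.18353448164201577 0.19011266269124494 [0.58603507 0.01795026 0.18346531]
shank 9 [0.57842229 0.01716412 0.12564407]
blocktop 1545 (array([586.9,  17.9]), array([130., 141.]), 66.5) 0.09298509519436864
rackpix [0.52027454 0.274714   0.01061133]
rack 0.006 0.016 530 (array([522.7, 276. ]), array([149.8, 135.7]), 23.4) [0.59803273 0.3468605  0.01590595]
rack 0.006 0.07 688 (array([522.7, 276. ]), array([149.8, 135.7]), 23.4) [0.59803273 0.3468605  0.06280388]
rack 0.03 0.07 126 (array([519.4, 278.9]), array([63.4, 70.2]), 81.3) [0.55848761 0.31424111 0.06280388]
scene 445.65285157514245
head 71 (array([590. ,  19.7]), array([27.4, 27.9]), 6.8) 0.17995891648994633 0.1849941876642717 [0.59327465 0.02214666 0.1785576 ]
shank 87 [0.59440806 0.0229544  0.13246389]
blocktop 1038 (array([588.9,  19.9]), array([136.7, 144. ]), 66.4) 0.09037298444503973
rackpix [0.52027454 0.274714   0.01061133]
rack 0.006 0.016 337 (array([523.6, 281.2]), array([ 75.6, 110.7]), 81.6) [0.58191979 0.32479347 0.0159896 ]
rack 0.006
[... 309 characters left out ...]
 rack [140. 260.] 785 (array([375.3, 386.4]), array([ 82.8, 112.1]), 67.2) [0.373 0.382 0.011]
top rack [176. 213.] 700 (array([520.1, 278.2]), array([ 75.2, 111.5]), 82.4) [0.52  0.277 0.011]
top nest [248. 200.] 2982 (array([586.2,  17.2]), array([191. , 203.4]), 67.2) [0.573 0.017 0.088]
scene mat [200. 185.] 1605 (array([ 489.6, -301.2]), array([215.5, 204.5]), 13.6) [ 0.501 -0.295  0.001]
scene mat [171. 214.] 358 (array([ 666.4, -270.7]), array([109.7, 140. ]), 53.2) [ 0.698 -0.253  0.005]
scene rack [343. 240.] 685 (array([507.7, 275.7]), array([ 91.1, 138. ]), 81.5) [0.535 0.287 0.009]
scene rack [394. 225.] 635 (array([369.8, 390.7]), array([ 76.9, 129.9]), 69.0) [0.393 0.391 0.009]
```

View pics/crop.png

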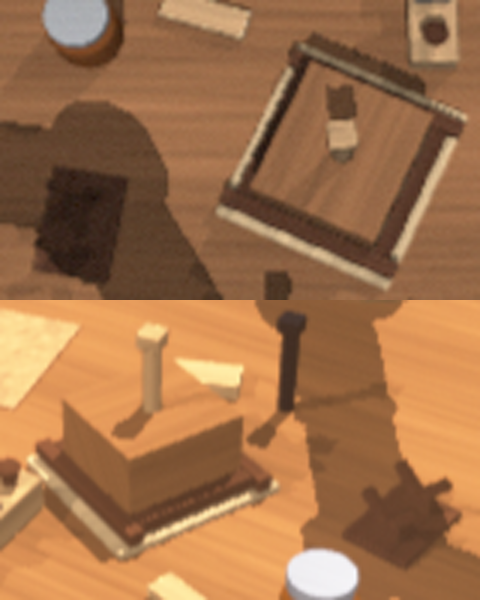

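The crop shows the pale dog in the oak block and the dark rack lying in shadow; the black dog stands behind them. The bore is at about (0.588, 0.019), with the head yaw about 10°. I'll check IK for the twist and for the tilted laying pose.

```bash
cat >> h.py <<'E'
from station import *
from scipy.spatial.transform import Rotation as Ro
def quat(zdir,ydir):
    z=np.array(zdir,float);z/=np.linalg.norm(z);y=np.array(ydir,float);y-=z*(y@z);y/=np.linalg.norm(y)
    q=Ro.from_matrix(np.stack([np.cross(y,z),y,z],1)).as_quat(); return q[[3,0,1,2]]
def down(psi): return quat([0,0,-1],[np.cos(psi),np.sin(psi),0])
def lay(phi,a,s=1): 
    z=np.array([np.cos(phi)*np.cos(a),np.sin(phi)*np.cos(a),-np.sin(a)]); return z,quat(z,[-s*np.sin(phi),s*np.cos(phi),0])
def st(): s=get_state(); print('t %.2f'%s['time'],'tcp',np.round(s['tcp_pos'],4),'F',np.round(s['contact_force'],1),'M',np.round(s['wrist_torque'],2),'w %.4f gf %.0f'%(s['width'],s['gripper_force']),'q',np.round(s['qpos'],2))
E
python3 - <<'E'
from h import *
r=np.radians
for k in range(4):
    out=[]
    for d in(-50,0,50):
        q=ctrl.ik([.588,.0185,.157],down(r(10+90*k+d))); out.append(None if q is None else np.round(q,2).tolist())
    print(10+90*k,out)
for a in(15,25,35):
  for phi in range(0,360,30):
    for s in(1,-1):
      z,q=lay(r(phi),r(a),s); hc=np.array([.49-.055*np.cos(r(phi)),-.301-.055*np.sin(r(phi)),.004+.114*np.sin(r(a))+.01*np.cos(r(a))])
      j=ctrl.ik(hc+.0187*z,q)
      if j is not None: print(a,phi,s,np.round(j,2))
E
```

```text
10 [[-0.35, 0.55, 0.44, 1.71, -0.28, 0.94, -0.5], [-0.24, 0.53, 0.26, 1.71, -0.16, 0.93, 0.26], [-0.09, 0.51, 0.02, 1.71, -0.01, 0.92, 0.99]]
100 [[-0.12, 0.51, 0.07, 1.71, -0.04, 0.92, 0.84], [0.02, 0.52, -0.15, 1.71, 0.09, 0.93, 1.58], [0.17, 0.53, -0.38, 1.7, 0.24, 0.95, 2.32]]
190 [[0.14, 0.53, -0.33, 1.7, 0.2, 0.94, 2.18], [-0.69, 0.79, 1.15, 1.72, -0.78, 1.17, -2.28], [-0.69, 0.79, 1.15, 1.72, -0.78, 1.17, -1.41]]
280 [[-0.69, 0.79, 1.15, 1.72, -0.78, 1.17, -1.58], [-0.4, 0.57, 0.53, 1.71, -0.34, 0.95, -1.14], [-0.33, 0.54, 0.4, 1.71, -0.25, 0.94, -0.35]]
15 30 1 [ 0.86  1.2   0.55  2.04 -1.52  1.82 -1.51]
15 30 -1 [ 0.86  1.2   0.55  2.04 -1.52  1.82  1.63]
15 60 1 [ 0.81  1.25  0.55  1.52 -1.22  1.95 -1.73]
15 60 -1 [ 1.22  1.17 -0.23  1.52 -0.82  1.44  1.07]
15 90 1 [ 0.94  1.32 -0.04  0.99 -0.67  1.96 -2.1 ]
15 90 -1 [ 0.95  1.32 -0.08  0.99 -0.64  1.95  1.02]
15 210 1 [-0.16  1.41  0.71  1.05  0.19  1.76 -0.71]
15 210 -1 [0.04 1.31 0.16 1.05 0.56 1.9  2.12]
15 240 1 [-0.46  1.31  0.73  1.58  0.42  1.16 -0.77]
15 240 -1 [ 0.07  1.16 -0.27  1.57  1.05  1.74  1.8 ]
15 270 1 [
[... 775 characters left out ...]
77 -1.71]
35 30 -1 [ 0.57  1.07  0.95  2.1  -1.52  1.77  1.43]
35 60 1 [ 0.56  1.16  0.95  1.64 -1.27  1.93 -1.72]
35 60 -1 [ 0.8   0.98  0.43  1.63 -1.04  1.55  1.24]
35 90 1 [ 0.65  1.15  0.55  1.19 -0.87  1.9  -1.81]
35 90 -1 [ 0.74  1.1   0.33  1.19 -0.74  1.8   1.22]
35 180 1 [ 0.12  1.29  0.69  0.86 -0.14  1.96 -0.91]
35 180 -1 [ 0.15  1.26  0.55  0.86 -0.06  1.96  2.16]
35 210 1 [-0.16  1.18  0.72  1.24  0.06  1.52 -0.66]
35 210 -1 [ 0.22  1.06 -0.18  1.23  0.63  1.74  1.96]
35 240 1 [-0.39  1.04  0.69  1.69  0.34  1.   -0.64]
35 240 -1 [ 0.13  0.92 -0.26  1.68  0.94  1.44  1.94]
35 270 1 [-0.54  0.94  0.7   2.15  1.04  0.48 -1.07]
35 270 -1 [ 0.06  0.81 -0.26  2.14  1.37  1.18  1.77]
```

Run:
```python
from h import *
r=np.radians; c=[.588,.0185]
ctrl.movep(c+[.27],down(r(10))); st()
ctrl.movel(c+[.157],max_speed=.1); st()
ctrl.close_gripper(force=100); st()
for n in("top","scene"):
    im,d=vision.grab_frame(n); cv2.imwrite(f"pics/g_{n}.png",im)
b=cv2.imread("pics/g_scene.png")[140:240,200:330]; cv2.imwrite("pics/g.png",cv2.resize(b,(520,400),interpolation=cv2.INTER_CUBIC))
```

```text
t 3.54 tcp [0.588  0.02   0.2698] F [-0.4 -0.5 -0.1] M [ 0.04 -0.01  0.  ] w 0.0851 gf 0 q [-0.29  0.43  0.34  1.54 -0.15  1.19  0.25]
t 4.83 tcp [0.5884 0.0185 0.1576] F [-0.3  0.3  0. ] M [ 0.01 -0.05  0.03] w 0.0853 gf 0 q [-0.27  0.53  0.31  1.71 -0.2   0.93  0.29]
t 5.41 tcp [0.588  0.0185 0.1575] F [-0.9  0.3  5.9] M [0.04 0.44 0.03] w 0.0243 gf 98 q [-0.27  0.53  0.31  1.71 -0.2   0.93  0.29]
```

View pics/g.png

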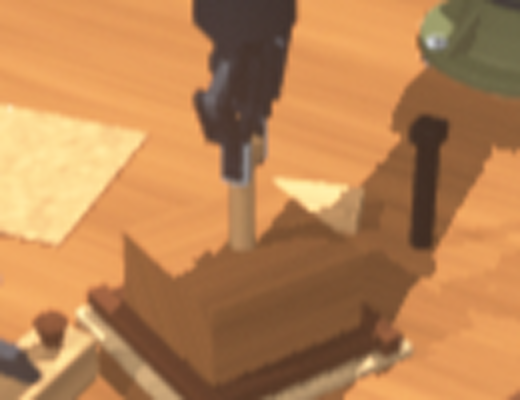

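The fingers hold the head (width about 25 mm). Now a short test of twisting with a small draw.

```bash
cat > tw.py <<'E'
from h import *
import sys
r=np.radians
def twist(zs,dg,c=(.588,.0185)):
    for z,d in zip(zs,dg):
        q=ctrl.ik([*c,z],down(r(10+d))); ctrl.set_joints(q); st()
E
python3 - <<'E'
from tw import *
twist([.1575,.1575,.160,.163],[30,-35,35,-35])
E
```

```text
t 6.00 tcp [0.5881 0.0182 0.1575] F [-0.3 -0.8  2.2] M [-0.16  0.09  0.13] w 0.0244 gf 98 q [-0.18  0.52  0.16  1.71 -0.1   0.92  0.72]
t 6.89 tcp [0.5881 0.019  0.1575] F [-0.2  0.6  1.6] M [ 0.18  0.05 -0.12] w 0.0244 gf 98 q [-0.37  0.56  0.48  1.71 -0.3   0.95 -0.21]
t 7.84 tcp [0.5865 0.0181 0.1584] F [ -1.6  -0.6 -14.6] M [-0.12  0.38  0.05] w 0.0243 gf 98 q [-0.16  0.52  0.13  1.71 -0.08  0.93  0.79]
t 8.80 tcp [0.5875 0.0187 0.1624] F [ -1.   -1.3 -15.2] M [-0.39  0.28 -0.07] w 0.0243 gf 99 q [-0.37  0.55  0.47  1.71 -0.29  0.96 -0.22]
```

```bash
cat >> tw.py <<'E'
def blk():
    o=[]
    for n in("top","scene"):
        c=vision.camera_info(n); im,d=vision.grab_frame(n); P=cloud(im,d,np.array(c['mtx']),np.array(c['R']),np.array(c['t'])).reshape(-1,3)
        L=Ro.from_euler('z',-66.5,degrees=True).apply(P-[.587,.018,0])
        m=(abs(L[:,0])<.058)&(abs(L[:,1])<.063)&(np.hypot(L[:,0],L[:,1])>.03)&(P[:,2]>.07)&(P[:,2]<.14)
        o+=[m.sum(),round(float(np.median(P[m,2])),4)]
    print('block top',o)
E
python3 - <<'E'
from tw import *
blk(); twist([.163,.163],[35,-35]); blk()
E
```

```text
block top [np.int64(257), 0.0936, np.int64(640), 0.0913]
t 9.85 tcp [0.5884 0.0181 0.1636] F [-0.9 -0.5 -8.3] M [-0.25  0.48  0.01] w 0.0244 gf 100 q [-0.15  0.51  0.12  1.7  -0.07  0.93  0.78]
t 10.81 tcp [0.5888 0.019  0.1635] F [-0.1  1.  -7.7] M [ 0.05 -0.1  -0.04] w 0.0245 gf 100 q [-0.36  0.55  0.46  1.7  -0.29  0.96 -0.23]
block top [np.int64(251), 0.0931, np.int64(638), 0.0905]
```

Block's down again and the dog is drawn about 6 mm. I'll carry on.

Run:
```python
from tw import *
twist([.1655,.168,.1705,.173,.1755],[35,-35]*2+[35]); blk()
twist([.178,.1805,.183,.185],[-35,35,-35,35]); blk()
im,d=vision.grab_frame("scene");cv2.imwrite("pics/g2.png",cv2.resize(im[140:240,200:330],(520,400),interpolation=cv2.INTER_CUBIC))
```

```text
t 11.86 tcp [0.5866 0.018  0.1644] F [ -3.6  -0.8 -14.1] M [-0.15  0.7   0.11] w 0.0241 gf 99 q [-0.14  0.51  0.11  1.7  -0.07  0.94  0.78]
t 12.82 tcp [0.5883 0.0187 0.1679] F [  0.1  -1.1 -14.4] M [-0.16 -0.07 -0.06] w 0.0245 gf 99 q [-0.36  0.54  0.45  1.7  -0.28  0.97 -0.24]
t 13.78 tcp [0.5877 0.0182 0.1703] F [ -1.1  -0.1 -15.5] M [-0.17  0.43  0.08] w 0.0246 gf 99 q [-0.14  0.5   0.11  1.69 -0.06  0.95  0.77]
t 14.74 tcp [0.5884 0.0188 0.1731] F [ -0.   -0.6 -14.7] M [-0.22 -0.21 -0.01] w 0.0242 gf 99 q [-0.35  0.53  0.44  1.69 -0.26  0.98 -0.25]
t 15.70 tcp [0.5876 0.0182 0.1754] F [ -2.8  -0.2 -13.5] M [-0.13  0.5   0.1 ] w 0.0246 gf 99 q [-0.14  0.5   0.1   1.69 -0.06  0.96  0.77]
block top [np.int64(31), 0.0927, np.int64(636), 0.0905]
t 16.77 tcp [0.5883 0.0189 0.1781] F [ -0.9  -0.7 -13.8] M [-0.07  0.16  0.01] w 0.0239 gf 99 q [-0.35  0.53  0.43  1.68 -0.25  0.99 -0.26]
t 17.73 tcp [0.5877 0.018  0.1802] F [ -1.3  -0.6 -15.3] M [-0.24  0.49 -0.05] w 0.0243 gf 99 q [-0.13  0.49  0.09  1.68 -0.05  0.97  0.76]
t 18.71 tcp [0.5883 0.0189 0.183 ] F [ -0.1  -0.7 -15.3] M [-0.14  0.01  0.03] w 0.0243 gf 99 q [-0.34  0.52  0.42  1.68 -0.24  1.   -0.27]
t 19.68 tcp [0.589  0.0182 0.1868] F [-3.8  0.2  6. ] M [-0.13  1.06  0.03] w 0.0242 gf 102 q [-0.12  0.48  0.08  1.67 -0.05  0.99  0.75]
block top [np.int64(22), 0.092, np.int64(633), 0.0906]
```

View pics/g2.png

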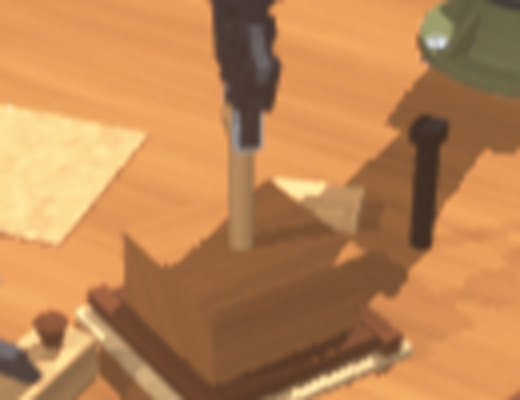

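The dog is free and the block is down. Next: lift it, carry it over, tilt it and lay it on the mat.

Run:
```python
from tw import *
ctrl.movel([.589,.0182,.31],max_speed=.15); st(); blk()
a=r(25);phi=r(60); z,q=lay(phi,a,-1)
hc=np.array([.49-.055*np.cos(phi),-.301-.055*np.sin(phi),.004+.114*np.sin(a)+.01*np.cos(a)+.003])
t=hc+.0187*z
ctrl.movep(t+[0,0,.09],q); st()
a2=r(20); 
ctrl.movel(t,max_speed=.12); st()
im,d=vision.grab_frame("scene");cv2.imwrite("pics/l1.png",cv2.resize(im[120:260,130:320],(760,560),interpolation=cv2.INTER_CUBIC))
```

```text
t 20.81 tcp [0.5888 0.0183 0.3091] F [-0.1  0.1 -1.3] M [ 0.01 -0.01 -0.02] w 0.0246 gf 101 q [-0.13  0.4   0.09  1.47 -0.04  1.28  0.75]
block top [np.int64(2), 0.0923, np.int64(693), 0.0904]
t 22.48 tcp [ 0.4724 -0.3323  0.1473] F [ 0.4  0.9 -1.1] M [-0.88  0.49 -0.06] w 0.0243 gf 101 q [ 0.97  0.92  0.17  1.58 -0.96  1.61  1.09]
t 23.38 tcp [ 0.4711 -0.3342  0.0568] F [-0.  -0.7 -0.6] M [-0.95  0.56 -0.  ] w 0.0245 gf 101 q [ 0.98  1.04  0.16  1.58 -0.98  1.53  1.2 ]
```

View pics/l1.png

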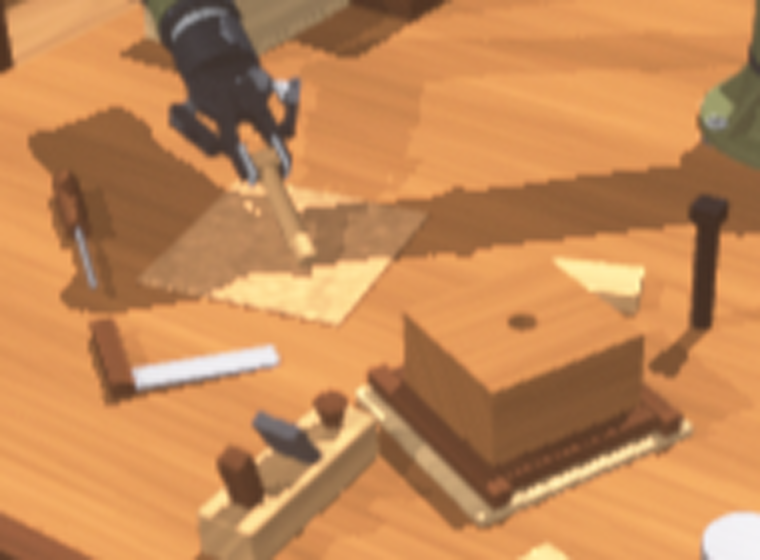

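The image shows the dog tilted over the mat, with its foot just above it; the block sits empty and seated. I'll release and back off.

Run:
```python
from tw import *
phi=r(60);a=r(25); z,_=lay(phi,a,-1)
p=np.array(get_state()['tcp_pos'])
ctrl.movel(p-[0,0,.003],max_speed=.05); st()
ctrl.ungrasp(); st(); ctrl.pause(.3)
ctrl.movel(p-.09*z+[0,0,.02],max_speed=.2); st()
ctrl.movep([.40,-.30,.30],down(r(150))); st()
for n in("top","scene"):
    im,d=vision.grab_frame(n); c=vision.camera_info(n); np.savez(f"{n}1.npz",im=im,d=d,**{k:np.array(v) for k,v in c.items()})
a=np.load("top1.npz")['im'][190:280,280:400]; b=np.load("scene1.npz")['im'][145:225,140:260]
cv2.imwrite("pics/l2.png",np.vstack([cv2.resize(a,(400,300)),cv2.resize(b,(400,267))]))
for n in("top","scene"):
    P=load(n+"1.npz")[1].reshape(-1,3)
    L=Ro.from_euler('z',-12,degrees=True).apply(P-[.49,-.301,0])
    m=(abs(L[:,:2])<.093).all(1)&(P[:,2]>.010)&(P[:,2]<.06); q=P[m]; print(n,len(q),rect(q),np.round(q.mean(0),4),np.round(np.percentile(q[:,2],[50,95]),4))
    # axis line fit
    f=cv2.fitLine(q[:,:2].astype(np.float32),cv2.DIST_HUBER,0,.01,.01).ravel(); print(f,np.degrees(np.arctan2(f[1],f[0])))
    np.save(n+"_dog.npy",q)
```

```text
t 23.68 tcp [ 0.4713 -0.3345  0.0545] F [ 0.3 -0.6  0.1] M [-0.81  0.42 -0.09] w 0.0242 gf 101 q [ 0.98  1.05  0.16  1.58 -0.98  1.53  1.2 ]
t 24.29 tcp [ 0.4711 -0.3343  0.054 ] F [-0.5  0.2 -0.5] M [-0.84  0.48 -0.01] w 0.0856 gf 0 q [ 0.98  1.05  0.16  1.58 -0.98  1.53  1.2 ]
t 25.25 tcp [ 0.4307 -0.4041  0.1147] F [-0.3 -0.2 -0.9] M [-0.82  0.47  0.05] w 0.0856 gf 0 q [ 1.07  1.01  0.19  1.43 -0.91  1.7   1.11]
t 26.68 tcp [ 0.3991 -0.3004  0.2988] F [-0.3 -0.5  0.2] M [-0.01  0.01 -0.04] w 0.0855 gf 0 q [ 1.4   0.45 -1.22  1.69  0.43  1.31  2.71]
top 345 (array([ 491. , -300.7]), array([179.2, 175.9]), 9.3) [ 0.4816 -0.308   0.0199] [0.0209 0.0313]
[ 0.5319032   0.84680516  0.48164654 -0.30795085] 57.865856
scene 133 (array([ 485.8, -313.1]), array([126.4,  27.4]), 59.3) [ 0.4841 -0.3156  0.0202] [0.0204 0.0275]
[ 0.4708648   0.88220537  0.4841453  -0.31555393] 61.90955
```

View pics/l2.png

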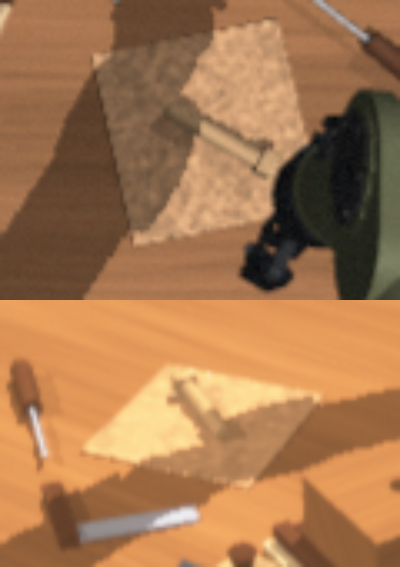

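The dog lies on its side, wholly on the mat. Next I pin down the shank's middle from both views and grasp across it.

Run:
```python
from tw import *
ms=[]
for n in("top","scene"):
    q=np.load(n+"_dog.npy"); c=np.array([.486,-.313]); u=np.array([np.cos(r(60)),np.sin(r(60))]); v=np.array([-u[1],u[0]])
    w=q[:,:2]-c; m=(abs(w@v)<.02)&(abs(w@u)<.075)&(q[:,2]<.04); q=q[m]; w=w[m]
    s=w@u; sh=(s>-.04); f=cv2.fitLine(q[sh,:2].astype(np.float32),cv2.DIST_HUBER,0,.01,.01).ravel()
    lo,hi=np.percentile(s,[1,99]); print(n,m.sum(),rect(q),'axis',np.degrees(np.arctan2(f[1],f[0])),'s',lo,hi,'off',np.median((w@v)[sh]))
    mid=c+u*((lo+hi)/2+.009)+v*np.median((w@v)[sh]); ms.append(mid); print(mid)
```

```text
top 241 (array([ 485.3, -316.2]), array([122.6,  37. ]), 59.8) axis 61.07578 s -0.06281662359329275 0.05775690423180088 off 0.005921243237023003
[ 0.48410712 -0.30443607]
scene 133 (array([ 485.8, -313.1]), array([126.4,  27.4]), 59.3) axis 61.82293 s -0.061678092819461204 0.062030841577327946 off -9.987896348090784e-06
[ 0.49059684 -0.30505802]
```

Run:
```python
from tw import *
def best(p,ys):
    q0=get_state()['qpos']; c=[(np.abs(j-q0).max(),y) for y in ys if (j:=ctrl.ik(p,down(r(y)))) is not None]; return min(c)[1]
g=[.489,-.305]
y=best(g+[.12],[150,-30]); print(y)
ctrl.movep(g+[.12],down(r(y))); st()
ctrl.movel(g+[.008],max_speed=.1); st()
ctrl.close_gripper(force=60); st()
ctrl.movel(g+[.06],max_speed=.1); st()
for yy in(82,-98): print(yy,ctrl.ik([.5215,.2795,.2],down(r(yy))))
im,d=vision.grab_frame("scene");cv2.imwrite("pics/p1.png",cv2.resize(im[130:230,130:270],(560,400),interpolation=cv2.INTER_CUBIC))
```

```text
150
t 27.60 tcp [ 0.4892 -0.3051  0.1208] F [-0.6 -0.2  0. ] M [ 0.04 -0.02 -0.05] w 0.0852 gf 0 q [ 1.11  0.72 -1.01  1.77  0.69  1.05  2.46]
t 28.87 tcp [ 0.4895 -0.3051  0.0086] F [ 0.4  0.8 -0.1] M [-0.02  0.02 -0.02] w 0.0853 gf 0 q [ 1.03  0.85 -0.88  1.87  0.86  0.86  2.32]
t 29.50 tcp [ 0.489  -0.305   0.0083] F [-0.7  0.2  5. ] M [ 0.01  0.29 -0.08] w 0.0178 gf 59 q [ 1.03  0.85 -0.88  1.87  0.86  0.86  2.32]
t 30.17 tcp [ 0.4887 -0.3053  0.0599] F [ 0.2 -0.2 -0.5] M [-0.03  0.02  0.05] w 0.0178 gf 59 q [ 1.07  0.78 -0.94  1.83  0.78  0.95  2.39]
82 [-0.09604071  0.54791602 -0.70842211  1.63517344  0.38920134  1.10440179
  0.5212917 ]
-98 [-1.14831454  0.73236075  1.15134247  1.64894726 -0.70336907  1.23499191
 -1.5556126 ]
```

View pics/p1.png

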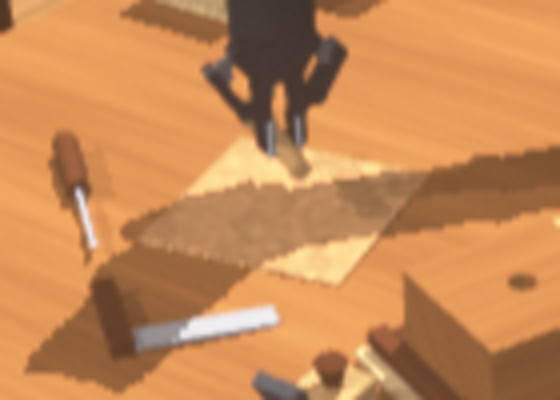

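Held across the shank and clear of the mat. On to the rack; I'll check the axis in the hand at hover.

Run:
```python
from tw import *
c=[.5215,.2795]; p=get_state()['tcp_pos']
ctrl.movel([p[0],p[1],.28],max_speed=.2)
ctrl.movep(c+[.22],down(r(82))); st()
ctrl.movel(c+[.10],max_speed=.15); st()
for n in("top","scene"):
    im,d=vision.grab_frame(n); k=vision.camera_info(n); np.savez(f"{n}2.npz",im=im,d=d,**{a:np.array(v) for a,v in k.items()})
    P=load(n+"2.npz")[1].reshape(-1,3); L=Ro.from_euler('z',8,degrees=True).apply(P-[*c,0])
    m=(abs(L[:,1])<.022)&(abs(L[:,0])<.09)&(P[:,2]>.075)&(P[:,2]<.135); L=L[m]
    for lo,hi in((-.09,-.05),(-.05,-.02),(.02,.04),(.04,.075)):
        s=L[(L[:,0]>lo)&(L[:,0]<hi)]
        if len(s)>3: print(n,lo,hi,len(s),'x',s[:,0].min().round(3),s[:,0].max().round(3),'ymed',np.median(s[:,1]).round(4),'ztop',np.percentile(s[:,2],90).round(4))
im=np.load("scene2.npz")['im'];cv2.imwrite("pics/r1.png",cv2.resize(im[160:270,280:420],(700,550),interpolation=cv2.INTER_CUBIC))
```

```text
t 33.58 tcp [0.5221 0.2785 0.2198] F [-0.1 -0.1 -0.4] M [ 0.02  0.03 -0.01] w 0.0176 gf 59 q [-0.05  0.55 -0.79  1.61  0.42  1.17  0.49]
t 34.52 tcp [0.5219 0.2799 0.1008] F [-0.1 -0.5 -0.5] M [ 0.05 -0.01 -0.01] w 0.0178 gf 59 q [-0.1   0.67 -0.72  1.76  0.54  0.92  0.39]
top -0.09 -0.05 47 x -0.074 -0.058 ymed 0.0011 ztop 0.1261
scene -0.09 -0.05 18 x -0.072 -0.053 ymed 0.0082 ztop 0.1199
scene 0.02 0.04 36 x 0.021 0.039 ymed 0.0077 ztop 0.1156
scene 0.04 0.075 40 x 0.04 0.054 ymed 0.0051 ztop 0.1142
```

View pics/r1.png

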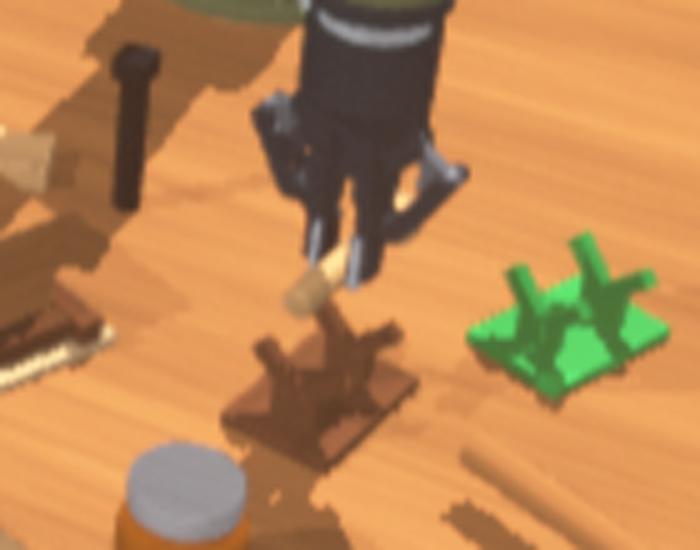

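The dog is level, its middle over the rack with the head out beyond one upright. Lowering until contact.

Run:
```python
from tw import *
c=[.5215,.2795]
ctrl.movel(c+[.052],max_speed=.1); st()
for z in np.arange(.050,.035,-.002):
    ctrl.movel(c+[z],max_speed=.03); st()
    if get_state()['contact_force'][2]>4: break
```

```text
t 35.26 tcp [0.5216 0.2798 0.0522] F [-0.   0.4 -0.2] M [ 0.01  0.01 -0.01] w 0.0174 gf 59 q [-0.12  0.73 -0.68  1.8   0.6   0.83  0.34]
t 35.51 tcp [0.5217 0.2796 0.0504] F [ 0.   0.1 -0.1] M [-0.    0.    0.01] w 0.0176 gf 59 q [-0.13  0.73 -0.67  1.8   0.6   0.83  0.34]
t 35.76 tcp [0.5215 0.2794 0.048 ] F [ 0.6 -0.3 -0.9] M [ 0.   -0.06  0.02] w 0.0174 gf 59 q [-0.13  0.73 -0.67  1.8   0.6   0.82  0.33]
t 36.01 tcp [0.5214 0.2794 0.0458] F [ 0.4 -0.6 -1.6] M [0.02 0.01 0.06] w 0.0176 gf 59 q [-0.13  0.73 -0.67  1.8   0.6   0.82  0.33]
t 36.26 tcp [0.5214 0.2794 0.0439] F [-0.2 -0.  -1. ] M [ 0.02  0.03 -0.02] w 0.0181 gf 59 q [-0.13  0.74 -0.67  1.81  0.61  0.82  0.33]
t 36.51 tcp [0.5216 0.2791 0.0423] F [-1.  -2.7  4.9] M [-0.43  0.07 -0.12] w 0.0177 gf 59 q [-0.13  0.74 -0.67  1.81  0.61  0.81  0.33]
```

Run:
```python
from tw import *
ctrl.ungrasp(); st(); ctrl.pause(.3)
p=get_state()['tcp_pos']; ctrl.movel([p[0],p[1],.20],max_speed=.1); ctrl.movep([.42,.12,.35],down(r(82))); st()
c=[.5215,.2795]; ims=[]
for n,cr in(("top",(190,250,140,220)),("scene",(195,265,290,390))):
    im,d=vision.grab_frame(n); k=vision.camera_info(n); np.savez(f"{n}3.npz",im=im,d=d,**{a:np.array(v) for a,v in k.items()})
    P=load(n+"3.npz")[1].reshape(-1,3); L=Ro.from_euler('z',8,degrees=True).apply(P-[*c,0])
    m=(abs(L[:,1])<.025)&(abs(L[:,0])<.09)&(P[:,2]>.035)&(P[:,2]<.1); L=L[m]
    for lo,hi in((-.085,-.053),(-.05,-.036),(-.024,0),(0,.024),(.036,.06)):
        s=L[(L[:,0]>lo)&(L[:,0]<hi)]
        if len(s)>3:
            z9=np.percentile(s[:,2],90); t=s[s[:,2]>z9-.005]; print(n,lo,hi,len(s),'x',s[:,0].min().round(3),s[:,0].max().round(3),'y@top',t[:,1].mean().round(4),'ztop',z9.round(4))
    a,b,e,f=cr; ims.append(cv2.resize(im[a:b,e:f],(400,290),interpolation=cv2.INTER_CUBIC))
blk(); cv2.imwrite("pics/r2.png",np.vstack(ims))
```

```text
t 37.17 tcp [0.5215 0.2795 0.042 ] F [ 0.1 -0.1 -0.4] M [ 0.01 -0.02 -0.02] w 0.0857 gf 0 q [-0.13  0.74 -0.67  1.81  0.61  0.81  0.33]
t 40.17 tcp [0.4203 0.1201 0.3495] F [-0.   0.1 -0.1] M [-0.03 -0.01  0.03] w 0.0858 gf 0 q [ 0.43  0.18 -0.93  1.73  0.15  1.3   0.9 ]
top 0 0.024 14 x 0.012 0.023 y@top 0.0021 ztop 0.0622
top 0.036 0.06 24 x 0.036 0.048 y@top -0.0023 ztop 0.0592
scene -0.085 -0.053 58 x -0.076 -0.053 y@top 0.0019 ztop 0.0596
scene -0.05 -0.036 25 x -0.05 -0.036 y@top 0.0041 ztop 0.0562
scene -0.024 0 46 x -0.024 -0.0 y@top 0.0024 ztop 0.0564
scene 0 0.024 38 x 0.0 0.023 y@top 0.004 ztop 0.0565
scene 0.036 0.06 52 x 0.036 0.054 y@top 0.0047 ztop 0.0562
block top [np.int64(1072), 0.0929, np.int64(688), 0.0905]
```

View pics/r2.png

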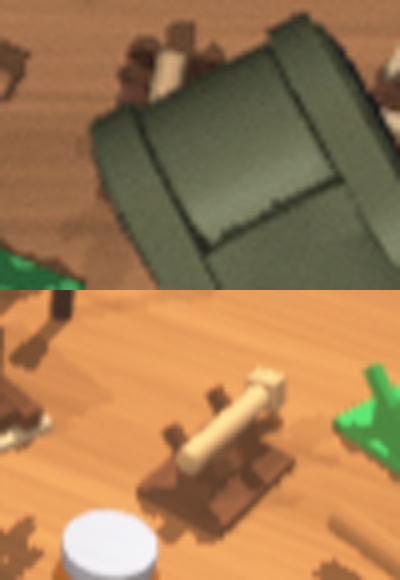

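The dog lies level in both notches: the shank top is at about 57–58 mm along its length, and the head is outside one upright. The block is seated and the arm is clear.

```bash
python3 -c "
from station import *
print(ticket.close_job())"
```

```text
the job is handed in; nothing more can be done
None
```

The job is handed in at about 40 s of the 72 s allowed: I twisted the dog free with the block left seated in its frame, laid it on the mat and let go, then took it across the shank and laid it in both notches of the dark rack.

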